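Put the cheese cover home rim-down on its board

TASK

Clear up the cheese board: put the lemon that lies in the board's sunken well into the bowl. Then tip the blue cover, which stands on its side, over onto its open rim and slide it along the board, without lifting it off the board, until it drops into the well and sits flat and fully home, open side down. Leave the other things on the worktop where they are.

Things in the scene. Friction and masses are not known exactly. Their poses are not given: they have to be found in the camera images.
- cheese_board: Fixed wooden board, 220 mm (its x) by 420 mm (its y); origin at the centre of its underside, on the worktop. Flat deck 24 mm up, from y = -210 to +85 mm, then the sunken well. The cover starts on a grippy cork inlay, level with the deck, y = -200 to -50 mm. No rails beside the well; beyond it an end stop at y = 195 to 210 mm rises 10 mm above the deck.
- well (a point): Centre of the dark floor of the well, on the board at y = +140 mm, 14 mm above the worktop; axes as the board's. The well is 154 (x) by 110 (y) mm and 10 mm deep below the deck, upright walls.
- cover: Loose blue rigid hollow box, one face open: 140 (its x) x 70 (y) x 100 (z) mm, walls 5 mm, about 0.3 kg. It starts standing on a long side wall, z up, between the rails near the -y end of the deck, turned up to 0.08 rad; y points out of the open face, towards the well. Origin: centre of that wall's underside. Closed face at y = -35 mm.
- cover_mouth (a point): Centre of the cover's open rim plane (on the cover at y = +35, z = 50 mm); axes as the cover's. When home it lies on the floor of the well with the cover's y axis straight down, and the closed face is on top, 70 mm above it.
- cover_mid (a point): Centre of the cover's outer block (y = 0, z = 50 mm); axes as the cover's. Pushed on the closed face within 20 mm of the top, the standing cover tips about its lower rim edge (pushed lower it may slide instead), overbalances at roughly 40 degrees of tilt and falls on its rim.
- lemon_center (a point): Centre of the yellow lemon, 78 mm long (its x axis) and 56 mm thick, 0.11 kg, loose; it starts lying in the well, x axis roughly along the board's y.
- bowl: Small white bowl with an orange and yellow diamond pattern, 94 mm across, 45 mm high, loose, standing upright left or right of the board; origin at the centre of its underside. Inside it narrows to about 60 mm across at the floor, 10 mm up.
- basket: Rectangular wicker basket, 125 x 151 x 100 mm, on the other side of the board from the bowl; not to be used. Origin at the centre of its underside.
- mug: White mug, 94 mm high, behind the board; origin at the centre of its underside.
- mill: Salt shaker with a clear body and grey top, 44 mm across, 90 mm high, behind the board; origin at the centre of its underside.
- lemon: The same lemon; origin at the centre of its underside as it starts (it turns with the lemon: use the point lemon_center).
- rail_mouth (a point): Point on the deck midway between the low wooden side rails (12 mm above the deck) at the board's y = 0; axes as the board's. From the -y end to here the rails' inner faces stand at x = +-98 mm; then they converge to x = +-73.5 mm at y = +60 mm and run straight to y = +80 mm, so that they guide the sliding cover into the well.

How it is judged:
By the outcome, as a careful person would: the job done as asked, in the order asked, and still so for the second after the job is handed in, with the robot touching nothing.
It also fails if it takes over 67 s, if anything falls off the work surface, if the arm or the gripper's body presses on something with over 40 N, if the wrist force passes 120 N, or if a joint passes its speed limit or range.

ROBOT

A 6-joint arm with a two-finger parallel gripper is mounted at the origin on a cart in front of the work surface, level with it; the furniture and walls round the work are solid. World frame = base frame: x ahead of the robot, y to its left, z up, the work surface at z = 0. Lengths are in m, angles in degrees, forces in N, time in s.
With the tool pointing down it reaches from about 0.35 to 0.875 m from the base axis. Payload 4.2 kg.
Tool frame: the origin (TCP) lies midway between the tips of the shut fingers; the grasp point (between the pads) lies 19 mm behind it; z points along the fingers, y is the line along which they close (so a half turn about z gives the same grasp; the last joint's range is limited). The gripper opens to 87 mm and grips with 3 to 60 N. Pads are 19 mm wide; open, the fingers measure 117 mm over their backs; the gripper's body (75 mm by 190 mm) begins 51 mm behind the grasp point.
Start: joints at [89.931, 22.042, 0.453, 0, -68.411, -14.817], TCP at [0.161, 0.604, 0.223] pointing down, gripper open.
Joint ranges: [-179.83, 179.83], [-69.29, 118.12], [-61.27, 80.66], [-181.25, 117.63], [-171.15, -9.14], [-177.46, 177.46]. Speed limits (degrees/s): [159.86, 159.86, 180, 180, 180, 180].

INTERFACE

Orientations are given as a 3x3 rotation matrix whose columns are the frame's x, y, z axes.
In Python, from station import r gives the robot as it stands.
- The arm moves only by the tool drive_effector, called after "Request:" in YAML: its name, and indented under it one key for each argument. Schema: {"type":"object","properties":{"deltas":{"type":"string"},"only":{"type":"string"},"quiet":{"type":"boolean"},"lines":{"type":"string"}},"required":["deltas"],"additionalProperties":false}. deltas is a string of 1 to 8 rows, one to a line, with the numbers parted by spaces; each row has 7 numbers: the opening from 0.0 (shut) to 1.0 (fully open), then dx, dy, dz in units of 20 mm, then a rotation vector rx, ry, rz in units of 4 degrees; each row is the pose to reach, as a shift and turn from the pose commanded when the call began, along the tool's axes at that moment; what a row does not reach only later rows make up. A row lasts 1/10 s, in which the tool goes at most 0.05 m and 8.59 degrees, less where a joint would pass 70% of its speed; a pose out of reach is approached as far as the arm can. The fingers move at their own pace and stop on an object; the grip force is fixed at half the most. Time passes only in rows, so rows that do not move let the fingers close. The tool returns the time, the measured TCP pose, the force, the opening and the grip force at its end. only (a regular expression) keeps the lines of the reply that match it, lines (a string "A,B") keeps lines A to B, and quiet returns only ok. Input that does not fit is refused with a message, and nothing moves.
- r.sense(): the state, without advancing time (a new reading comes with each control period).
- r.capture(name): name is "side" or "top"; returns a dict with "pixels" (420x560x3 uint8, red, green, blue), "z_map" (420x560 float32, m along the optical axis (not along the pixel's ray), 0 where there is no reading), "K" (3x3 intrinsics, pixels), "distortion" ([k1, k2, p1, p2, k3] as OpenCV has them; the pictures are not rectified), "world_from_camera" (4x4, takes a point from camera to world coordinates). Camera axes: x right, y up, looking along -z (the intrinsics and any distortion apply to the point x, -y, -z); pixel columns grow to the right and rows downward; lengths in m; the calibration is good to about 2 mm. A picture is of the moment at which its call begins.
- r.finish_job(): hands the job in; it is judged then, once.
The state is a dict: "time_s": time; "joints": joint angles; "joint_velocities": joint speeds; "effort": joint torques, N m; "tcp_pos": TCP position; "ee_rot": TCP orientation; "wrist_force": force on the tool from outside, world axes, zero at the start; "moment": the same for the moment, N m; "gripper_width": opening from 0.0 (shut) to 1.0 (fully open); "gripper_force": force on a finger pad.
Only numpy, scipy, OpenCV 4.12 (cv2) and the standard library are available. Lean on these libraries where they do the work, as an engineer would, in place of code of your own. Each camera call takes 0.05 s, during which the arm holds its last target. There are 200 camera calls.

## Working session

There is one attempt and no reset: what is moved stays moved. The work goes in short steps, Python scripts to look and compute and a tool call to move; the robot and the scene stay as the last step left them, time stands still between calls to the robot, and variables do not carry over. Pictures are saved under pics/ and viewed, at most 10 in all, crops included, and the job is handed in when it is done.

```bash
ls; mkdir -p pics; cat > h.py <<'E'
import numpy as np, cv2
from station import r
def cap(n):
    c=r.capture(n); return c
def save(c,name): cv2.imwrite('pics/'+name,cv2.cvtColor(np.asarray(c["pixels"]),cv2.COLOR_RGB2BGR))
def rays(c,uv):
    uv=np.asarray(uv,float).reshape(-1,1,2)
    p=cv2.undistortPoints(uv,np.array(c["K"],float),np.array(c["distortion"],float)).reshape(-1,2)
    T=np.array(c["world_from_camera"]); d=np.c_[p[:,0],-p[:,1],-np.ones(len(p))]
    return T[:3,3],d@T[:3,:3].T
def onplane(c,uv,z):
    o,d=rays(c,uv); return o+d*((z-o[2])/d[:,2])[:,None]
def depth_pts(c,mask):
    v,u=np.nonzero(mask&(np.asarray(c["z_map"])>0)); o,d=rays(c,np.c_[u,v]); return o+d*np.asarray(c["z_map"])[v,u][:,None]
def hsv(c): return cv2.cvtColor(np.asarray(c["pixels"]),cv2.COLOR_RGB2HSV)
E
python3 - <<'E'
from h import *
for n in("side","top"):
    c=cap(n); save(c,n+"1.png"); print(n,np.round(c["world_from_camera"],3).tolist(),np.round(c["K"],1).tolist(),(c["z_map"]>0).mean())
s=r.sense(); print(s["tcp_pos"],np.round(s["ee_rot"],3).tolist(),s["gripper_width"],s["time_s"])
E
```

```text
pics
station.py
side [[0.999, 0.037, -0.016, 0.617], [-0.034, 0.568, -0.822, -0.934], [-0.021, 0.822, 0.569, 0.7], [0.0, 0.0, 0.0, 1.0]] [[409.8, 0.0, 277.4], [0.0, 409.8, 210.1], [0.0, 0.0, 1.0]] 0.9958503401360544
top [[-0.267, 0.884, -0.385, 0.181], [-0.964, -0.246, 0.104, 0.123], [-0.003, 0.399, 0.917, 1.171], [0.0, 0.0, 0.0, 1.0]] [[458.1, 0.0, 276.4], [0.0, 458.1, 214.3], [0.0, 0.0, 1.0]] 0.9959056122448979
[0.16040041 0.60350847 0.22155781] [[0.966, -0.257, -0.0], [-0.257, -0.966, -0.002], [0.0, 0.002, -1.0]] 0.9994104299067793 0.1
```

View pics/top1.png

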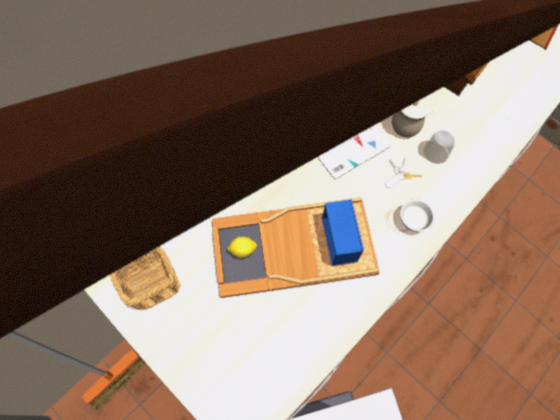

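View pics/side1.png

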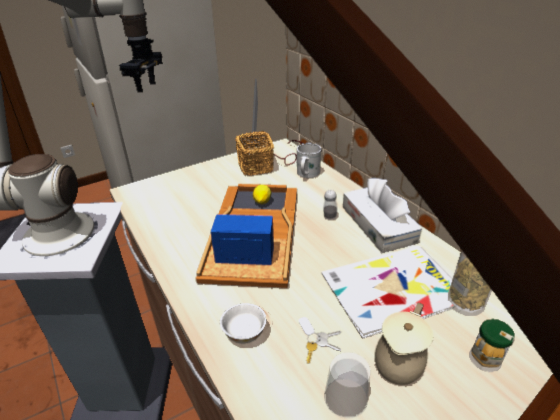

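The top view shows the lemon at (242,247) in the dark well, the blue cover at (342,232), the bowl at (416,217) and the basket at (145,275). In the side view the bowl is at (244,322), the lemon at (262,194) and the cover at (244,240). Next I measure these.

```bash
cat > m.py <<'E'
from h import *
def tri(A,B):
    (o1,d1),(o2,d2)=A,B
    s=np.linalg.lstsq(np.c_[d1,-d2],o2-o1,rcond=None)[0]; p,q=o1+s[0]*d1,o2+s[1]*d2
    return (p+q)/2,np.linalg.norm(p-q)
def blob(m):
    n,l,st,ce=cv2.connectedComponentsWithStats(m.astype(np.uint8)); i=1+np.argmax(st[1:,4]); return l==i,ce[i],st[i]
lem=lambda H:(H[...,0]>22)&(H[...,0]<34)&(H[...,1]>190)&(H[...,2]>120)
blue=lambda H:(H[...,0]>105)&(H[...,0]<130)&(H[...,1]>150)
def rect(P):
    b=cv2.minAreaRect(P[:,:2].astype(np.float32)); return cv2.boxPoints(b).round(4).tolist(),np.round(b[1],4).tolist()
E
python3 - <<'E'
from m import *
C={n:cap(n) for n in("side","top")}
R={}
for n,c in C.items():
    H=hsv(c)
    m,ce,st=blob(lem(H)); o,d=rays(c,[ce]); R[n]=(o,d[0]); P=depth_pts(c,m); print(n,"lemon",ce.round(1),st,P.max(0).round(3),P.min(0).round(3))
    if n=="top":
        b=cv2.minAreaRect(cv2.findContours(m.astype(np.uint8),0,1)[0][0]); Q=onplane(c,cv2.boxPoints(b),0.045); print("lemon box",Q.round(3).tolist())
        v,u=np.nonzero(m); Q=onplane(c,np.c_[u,v],0.042)[:,:2]; w,V=np.linalg.eigh(np.cov(Q.T)); print("axis",V[:,1],4*np.sqrt(w))
    m,ce,st=blob(blue(H)); P=depth_pts(c,m); print(n,"cover",st,"zmax",np.percentile(P[:,2],[50,98,100]).round(4))
    zt=np.percentile(P[:,2],98); T=P[P[:,2]>zt-.006]; print(" top rect",rect(T),T[:,2].mean().round(4))
    # deck/well/worktop by depth near board
    A=depth_pts(c,np.ones(H.shape[:2],bool)).reshape(-1,3); 
    A=A[(A[:,0]>.35)&(A[:,0]<.85)&(A[:,1]>-.35)&(A[:,1]<.45)]
    print(" hist z", {round(k,3):int(x) for k,x in zip(np.arange(-.01,.05,.004),np.histogram(A[:,2],np.arange(-.01,.054,.004))[0])})
    dark=(H[...,2]<95)&(H[...,1]<90)
    P=depth_pts(c,dark); k=(P[:,2]<.03)&(P[:,2]>0.003)&(abs(P[:,0]-.6)<.25)&(abs(P[:,1])<.3)
    print(" well",k.sum(),rect(P[k]) if k.sum()>50 else "",P[k][:,2].mean() if k.sum() else "")
print("lemon tri",tri(R["side"],R["top"]))
# bowl seeds
for n,(u,v) in (("top",(416,217)),("side",(244,322))):
    c=C[n]; print(n,"bowl seed",depth_pts(c,np.pad(np.ones((1,1),bool),((v,419-v),(u,559-u)))))
E
```

```text
side lemon [261.  192.6] [253 185  17  17 225] [0.613 0.171 0.07 ] [0.562 0.064 0.015]
side cover [ 211  215   62   49 2743] zmax [0.1039 0.1245 0.1259]
 top rect ([[0.4740000069141388, -0.18119999766349792], [0.6116999983787537, -0.19750000536441803], [0.6202999949455261, -0.12430000305175781], [0.48260000348091125, -0.1080000028014183]], [0.0737, 0.1387]) 0.1226
 hist z {np.float64(-0.01): 105, np.float64(-0.006): 6037, np.float64(-0.002): 10405, np.float64(0.002): 782, np.float64(0.006): 1953, np.float64(0.01): 853, np.float64(0.014): 424, np.float64(0.018): 945, np.float64(0.022): 2525, np.float64(0.026): 450, np.float64(0.03): 523, np.float64(0.034): 585, np.float64(0.038): 318, np.float64(0.042): 279, np.float64(0.046): 252}
 well 670 ([[0.4742000102996826, -0.21690000593662262], [0.8248000144958496, -0.2493000030517578], [0.8729000091552734, 0.2709999978542328], [0.5223000049591064, 0.3034000098705292]], [0.5226, 0.3521]) 0.014200282750647763
top lemon [242.1 248.1] [229 238  27  19 224] [0.608 0.14  0.069] [0.562 0.071 0.045]
lemon box [[0.599, 0.144, 0.045], [0.63, 0.094, 0.
[... 280 characters left out ...]
0.12129999697208405], [0.4796000123023987, -0.10540000349283218]], [0.0666, 0.1372]) 0.1241
 hist z {np.float64(-0.01): 439, np.float64(-0.006): 7473, np.float64(-0.002): 13599, np.float64(0.002): 3062, np.float64(0.006): 1411, np.float64(0.01): 1385, np.float64(0.014): 925, np.float64(0.018): 1900, np.float64(0.022): 4152, np.float64(0.026): 1262, np.float64(0.03): 571, np.float64(0.034): 656, np.float64(0.038): 186, np.float64(0.042): 142, np.float64(0.046): 132}
 well 37  0.013891037390522908
lemon tri (array([0.58736452, 0.10680557, 0.04414402]), np.float64(0.0035406231875906983))
top bowl seed [[ 0.55753831 -0.38414538  0.00535921]]
side bowl seed [[ 0.55061988 -0.35393105  0.01095979]]
```

```bash
python3 - <<'E'
import cv2
a=cv2.imread('pics/top1.png')[185:305,195:445]
b=cv2.imread('pics/side1.png')[170:350,180:310]
a=cv2.resize(a,None,fx=3.2,fy=3.2,interpolation=2)
cv2.imwrite('pics/topcrop.png',a)
E
```

```text
(no output)
```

View pics/topcrop.png

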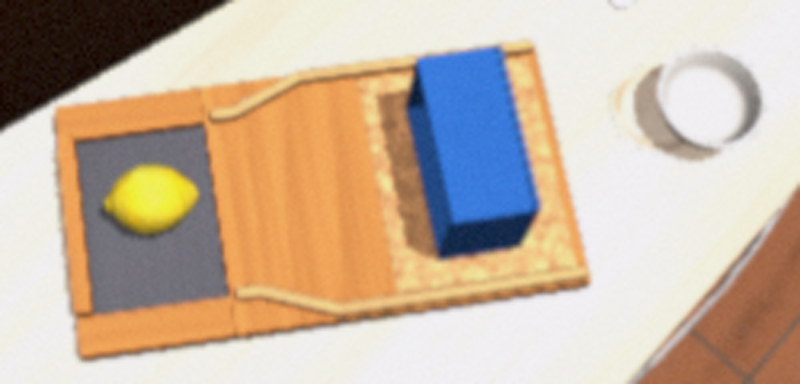

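The crop shows the well's dark floor with corners near (75,140), (205,125), (228,297) and (92,315), the cover standing between the rails, and the bowl rim centred near (710,100).

```bash
python3 - <<'E'
from m import *
C={n:cap(n) for n in("side","top")}
c=C["top"]; f=lambda L:np.array(L)/3.2+[195,185]
q=onplane(c,f([[57,108],[82,357],[588,283],[533,42]]),.026); print("board",q.round(4).tolist(),[np.linalg.norm(q[i]-q[i-1]).round(4) for i in range(4)], q.mean(0))
w=onplane(c,f([[75,140],[205,125],[228,297],[92,315]]),.017); print("well",w.round(4).tolist(),[np.linalg.norm(w[i]-w[i-1]).round(4) for i in range(4)],w.mean(0))
R=[]
for n,c in C.items():
    Z=depth_pts(c,np.ones((420,560),bool)&(c["z_map"]>0))
    k=(abs(Z[:,0]-.55)<.1)&(abs(Z[:,1]+.37)<.09)&(Z[:,2]>.034)&(Z[:,2]<.06); P=Z[k]
    (cx,rr)=cv2.minEnclosingCircle(P[:,:2].astype(np.float32)); print(n,"bowl rim",len(P),cx,rr,np.percentile(P[:,2],[50,95,100]).round(3))
    L=np.linalg.lstsq(np.c_[2*P[:,:2],np.ones(len(P))],(P[:,:2]**2).sum(1),rcond=None)[0]; print(L[:2])
    H=hsv(c)
    # wood/board mask by hue & connected around
    wood=((H[...,0]<22)&(H[...,1]>110)&(H[...,2]>90))|blue(H)
    m=cv2.morphologyEx(wood.astype(np.uint8),cv2.MORPH_CLOSE,np.ones((25,25)))
    nl,l=cv2.connectedComponents(m); seed=(300,250) if n=="top" else (250,290-20)
    i=l[seed[1],seed[0]]; P=depth_pts(c,(l==i)&wood&~blue(H)); k=(P[:,2]>.019)&(P[:,2]<.04)&(abs(P[:,1])<.35)&(abs(P[:,0]-.55)<.2); print(n,i,k.sum(),rect(P[k]))
E
```

```text
board [[0.6953, 0.163, 0.026], [0.4798, 0.1903, 0.026], [0.4286, -0.219, 0.026], [0.6454, -0.2485, 0.026]] [np.float64(0.4144), np.float64(0.2173), np.float64(0.4125), np.float64(0.2188)] [ 0.56226539 -0.02855515  0.026     ]
well [[0.6664, 0.1548, 0.017], [0.6501, 0.0449, 0.017], [0.4991, 0.0651, 0.017], [0.5138, 0.1752, 0.017]] [np.float64(0.1539), np.float64(0.1111), np.float64(0.1523), np.float64(0.1111)] [0.58234935 0.1099888  0.017     ]
side bowl rim 471 (0.5507810115814209, -0.37476587295532227) 0.04841309040784836 [0.042 0.045 0.048]
[ 0.55112604 -0.37693322]
side 5 3833 ([[0.43070000410079956, -0.22689999639987946], [0.6485000252723694, -0.2540999948978424], [0.7203999757766724, 0.323199987411499], [0.5026000142097473, 0.35030001401901245]], [0.5817, 0.2195])
top bowl rim 269 (0.5510887503623962, -0.37465593218803406) 0.049066364765167236 [0.042 0.046 0.05 ]
[ 0.55036378 -0.37239966]
top 6 6746 ([[0.430400013923645, -0.22179999947547913], [0.6498000025749207, -0.24770000576972961], [0.6988000273704529, 0.1673000007867813], [0.4794999957084656, 0.1932000070810318]], [0.4179, 0.2208])
```

```bash
cat > g.py <<'E'
# how far to go: python3 g.py x y z yaw_of_tool_y(deg, world) ; tool pointing down
import sys; from h import *
from scipy.spatial.transform import Rotation as Ro
x,y,z,a=map(float,sys.argv[1:5]); s=r.sense(); R=np.array(s["ee_rot"]); a=np.radians(a)
ty=np.array([np.cos(a),np.sin(a),0]); tz=np.array([0,0,-1.]); T=np.c_[np.cross(ty,tz),ty,tz]
print("t",s["time_s"],"shift",(R.T@(np.array([x,y,z])-s["tcp_pos"])).round(4),"rot",np.degrees(Ro.from_matrix(R.T@T).as_rotvec()).round(2))
E
python3 g.py 0.585 0.109 0.18 173.2
```

```text
t 0.3 shift [0.5374 0.3691 0.0425] rot [ 3.000e-02 -3.000e-02  8.191e+01]
```
Time 0.3. Clock includes captures.

Units first: shifts go in units of 20 mm and turns go in units of 4 degrees. So 0.537 m is 26.85, 0.369 m is 18.45, 81.9 degrees is 20.475.

Request:
drive_effector:
  deltas: "1 26.85 18.45 2.1 0 0 20.475\n1 26.85 18.45 2.1 0 0 20.475\n1 26.85 18.45 2.1 0 0 20.475\n1 26.85 18.45 2.1 0 0 20.475\n1 26.85 18.45 2.1 0 0 20.475\n1 26.85 18.45 2.1 0 0 20.475\n1 26.85 18.45 2.1 0 0 20.475\n1 26.85 18.45 2.1 0 0 20.475"

```text
time_s: 1.1
tcp_pos: [0.4214, 0.2994, 0.1971]
ee_rot: [[0.105, -0.994, 0.001], [-0.994, -0.105, 0.001], [-0.001, -0.001, -1.0]]
wrist_force: [0.2, 1.0, -1.2]
gripper_width: 0.999
gripper_force: 0.0
```

```bash
python3 g.py 0.585 0.109 0.18 173.2
```

```text
t 1.1 shift [ 0.2066 -0.1427  0.017 ] rot [-0.03  0.04 12.84]
```

Request:
drive_effector:
  deltas: "1 10.35 -7.15 0.85 0 0 3.2\n1 10.35 -7.15 0.85 0 0 3.2\n1 10.35 -7.15 0.85 0 0 3.2\n1 10.35 -7.15 0.85 0 0 3.2\n1 10.35 -7.15 0.85 0 0 3.2\n1 10.35 -7.15 0.85 0 0 3.2\n1 10.35 -7.15 0.85 0 0 3.2"

```text
time_s: 1.8
tcp_pos: [0.5858, 0.1098, 0.1791]
ee_rot: [[-0.115, -0.993, -0.001], [-0.993, 0.115, -0.0], [0.0, 0.001, -1.0]]
wrist_force: [-1.0, 1.2, -0.7]
gripper_width: 0.995
gripper_force: 0.0
```

```bash
python3 g.py 0.585 0.109 0.027 173.2
```

```text
t 1.8 shift [0.0009 0.0005 0.1521] rot [ 0.07 -0.02  0.19]
```

Request:
drive_effector:
  deltas: "1 0.05 0 2 0 0 0\n1 0.05 0 4 0 0 0\n1 0.05 0 6 0 0 0\n1 0.05 0 7 0 0 0\n1 0.05 0 7.6 0 0 0\n1 0.05 0 7.6 0 0 0"

```text
time_s: 2.4
tcp_pos: [0.5841, 0.1109, 0.0267]
ee_rot: [[-0.11, -0.994, -0.002], [-0.994, 0.11, -0.001], [0.001, 0.002, -1.0]]
wrist_force: [0.2, 0.0, -0.3]
gripper_width: 1.003
gripper_force: 0.0
```

Request:
drive_effector:
  deltas: "0.45 0 0 0 0 0 0\n0.4 0 0 0 0 0 0\n0.3 0 0 0 0 0 0\n0.3 0 0 0 0 0 0\n0.3 0 0 0 0 0 0\n0.3 0 0 0 0 0 0\n0.3 0 0 0 0 0 0"

```text
time_s: 3.1
tcp_pos: [0.5863, 0.1103, 0.0287]
ee_rot: [[-0.112, -0.994, 0.002], [-0.994, 0.112, 0.0], [-0.001, -0.002, -1.0]]
wrist_force: [0.9, 0.3, 5.2]
gripper_width: 0.604
gripper_force: 30.0
```

Request:
drive_effector:
  deltas: "0.3 0 0 -1 0 0 0\n0.3 0 0 -2.5 0 0 0\n0.3 0 0 -4.5 0 0 0\n0.3 0 0 -6.5 0 0 0\n0.3 0 0 -8.5 0 0 0\n0.3 0 0 -8.5 0 0 0"

```text
time_s: 3.7
tcp_pos: [0.5881, 0.1109, 0.2039]
ee_rot: [[-0.111, -0.994, 0.011], [-0.994, 0.111, 0.003], [-0.005, -0.01, -1.0]]
wrist_force: [1.1, -0.1, -1.8]
gripper_width: 0.606
gripper_force: 30.0
```

```bash
python3 g.py 0.551 -0.3745 0.19 173.2; python3 g.py 0.551 -0.3745 0.19 120;  python3 - <<'E'
from h import *
print(np.round(r.sense()["joints"],1))
E
```

```text
t 3.7 shift [ 0.4866 -0.0171  0.0118] rot [-0.58  0.27  0.4 ]
t 3.7 shift [ 0.4866 -0.0171  0.0118] rot [-0.42  0.52 53.6 ]
[ 26.2  19.9  -5.6   0.1 -63.9 -32.7]
```

In the tool's units: 0.19 m is 9.5, -0.014 m is -0.7.

Request:
drive_effector:
  deltas: "0.3 2 -0.1 0 0 0 0\n0.3 4.5 -0.2 0 0 0 0\n0.3 7 -0.3 0 0 0 0\n0.3 9.5 -0.4 0 0 0 0\n0.3 12 -0.5 0 0 0 0\n0.3 14.5 -0.6 0 0 0 0\n0.3 17 -0.7 0 0 0 0\n0.3 19.5 -0.75 0 0 0 0"
  quiet: true

```text
ok
```

```bash
python3 g.py 0.551 -0.3745 0.19 173.2
```

```text
t 4.5 shift [ 0.0941 -0.0066  0.0059] rot [0.19 0.08 0.34]
```

In the tool's units: 0.094 m is 4.7, 0.05 m is 2.5.

Request:
drive_effector:
  deltas: "0.3 2.5 -0.15 0 0 0 0\n0.3 4.7 -0.3 0 0 0 0\n0.3 4.7 -0.3 1 0 0 0\n0.3 4.7 -0.3 1 0 0 0\n0.3 4.7 -0.3 1 0 0 0"

```text
time_s: 5.0
tcp_pos: [0.551, -0.3722, 0.1762]
ee_rot: [[-0.112, -0.994, -0.004], [-0.994, 0.112, 0.002], [-0.001, 0.004, -1.0]]
wrist_force: [-0.0, 0.1, -2.0]
gripper_width: 0.611
gripper_force: 30.0
```

```bash
python3 g.py 0.551 -0.3745 0.054 173.2
python3 - <<'E'
from m import *
c=cap("top"); d=cap("side"); R=[]
for x in(c,d):
    m,ce,st=blob(lem(hsv(x))); o,dd=rays(x,[ce]); R.append((o,dd[0])); print(ce,st)
print(tri(*R))
save(d,"s2.png")
E
```

```text
t 5.0 shift [ 0.0024 -0.0007  0.1222] rot [0.22 0.07 0.36]Traceback (most recent call last):
  File "<stdin>", line 4, in <module>
  File "m.py", line 7, in blob
    n,l,st,ce=cv2.connectedComponentsWithStats(m.astype(np.uint8)); i=1+np.argmax(st[1:,4]); return l==i,ce[i],st[i]
                                                                        ~~~~~~~~~^^^^^^^^^^
    return _wrapfunc(a, 'argmax', axis=axis, out=out, **kwds)
    return bound(*args, **kwds)
ValueError: attempt to get argmax of an empty sequence
```

In the tool's units: 0.126 m is 6.3, 0.115 m is 5.75.

Request:
drive_effector:
  deltas: "0.3 0.1 0 1.5 0 0 0\n0.3 0.1 0 3.5 0 0 0\n0.3 0.1 0 5 0 0 0\n0.3 0.1 0 5.75 0 0 0\n0.3 0.1 0 6.3 0 0 0\n0.3 0.1 0 6.3 0 0 0"

```text
time_s: 5.7
tcp_pos: [0.5519, -0.3744, 0.0515]
ee_rot: [[-0.111, -0.994, -0.001], [-0.994, 0.111, 0.0], [-0.0, 0.001, -1.0]]
wrist_force: [0.4, 0.5, -0.9]
gripper_width: 0.609
gripper_force: 30.0
```

```bash
python3 - <<'E'
from m import *
d=cap("side"); m,ce,st=blob(lem(hsv(d))); print(ce,st); P=depth_pts(d,m);print(P.min(0),P.max(0)); save(d,"s3.png")
E
```

```text
[241.22398589 315.28571429] [229 302  26  29 567]
[ 0.52644619 -0.41888175  0.06181279] [ 0.57601628 -0.36863796  0.09345626]
```

View pics/s3.png

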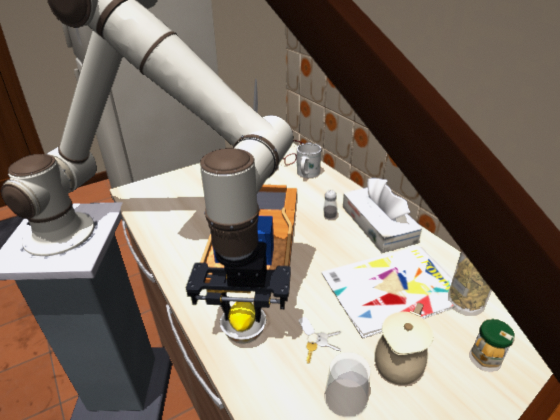

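The lemon is held over the bowl at (241,316) and lines up with the rim, so I release it.

In the tool's units: 0.003 m is 0.15.

Request:
drive_effector:
  deltas: "0.7 0 0 0.15 0 0 0\n0.75 0 0 0.15 0 0 0\n0.8 0 0 0.15 0 0 0\n0.85 0 0 0.15 0 0 0"

```text
time_s: 6.15
tcp_pos: [0.5522, -0.3752, 0.0498]
ee_rot: [[-0.112, -0.994, 0.002], [-0.994, 0.112, -0.001], [0.001, -0.002, -1.0]]
wrist_force: [-0.3, -1.1, 1.1]
gripper_width: 0.81
gripper_force: 0.0
```

Request:
drive_effector:
  deltas: "0.9 0 0 -1 0 0 0\n0.9 0 0 -3 0 0 0\n0.9 0 0 -5 0 0 0\n0.5 0 0 -7 0 0 0\n0 -2 0 -8 0 0 0\n0 -4 0 -8 0 0 0\n0 -4 0 -8 0 0 0"

```text
time_s: 6.85
tcp_pos: [0.5615, -0.2921, 0.2108]
ee_rot: [[-0.108, -0.994, 0.003], [-0.994, 0.108, 0.0], [-0.001, -0.003, -1.0]]
wrist_force: [0.3, 0.1, 0.4]
gripper_width: 0.623
gripper_force: 0.0
```

```bash
python3 - <<'E'
from m import *
d=cap("side"); m,ce,st=blob(lem(hsv(d))); print(ce,st); P=depth_pts(d,m);print(P.min(0),P.max(0))
E
```

```text
[243.59232176 321.09323583] [232 308  25  28 547]
[ 0.53055773 -0.41596944  0.04199132] [ 0.5786044  -0.36139783  0.07064871]
```

```bash
python3 g.py 0.5375 -0.2168 0.112 173.2
```

```text
t 6.9 shift [-0.0737  0.032   0.098 ] rot [-0.1   0.    0.54]
```

In the tool's units: 0.07 m is 3.5, 0.098 m is 4.9, 0.5 degrees is 0.125.

Request:
drive_effector:
  deltas: "0 -1 0.5 2 0 0 0\n0 -1.5 1 3.5 0 0 0\n0 -2.5 1.6 4.9 0 0 0\n0 -3.25 1.6 4.9 0 0 0.125\n0 -3.7 1.6 4.9 0 0 0.125\n0 -3.7 1.6 4.9 0 0 0.125"

```text
time_s: 7.5
tcp_pos: [0.538, -0.2183, 0.1113]
ee_rot: [[-0.12, -0.993, 0.001], [-0.993, 0.12, -0.001], [0.0, -0.001, -1.0]]
wrist_force: [1.1, -0.2, 0.6]
gripper_width: 0.045
gripper_force: 0.0
```

In the tool's units: -0.024 m is -1.2, -0.052 m is -2.6.

Request:
drive_effector:
  deltas: "0 -0.5 0 0 0 0 0\n0 -0.9 0 0 0 0 0\n0 -1.2 0 0 0 0 0\n0 -1.5 0 -0.2 0 0 0\n0 -1.8 0 -0.4 0 0 0\n0 -2.1 0 -0.6 0 0 0\n0 -2.35 0 -0.7 0 0 0\n0 -2.6 0 -0.8 0 0 0"

```text
time_s: 8.3
tcp_pos: [0.5436, -0.1663, 0.1274]
ee_rot: [[-0.121, -0.993, 0.0], [-0.993, 0.121, -0.0], [0.0, -0.001, -1.0]]
wrist_force: [-0.6, -0.6, 0.9]
gripper_width: 0.007
gripper_force: 0.7
```

```bash
python3 - <<'E'
from m import *
for n in("side","top"):
    c=cap(n); m,ce,st=blob(blue(hsv(c))); P=depth_pts(c,m); print(n,st,np.percentile(P[:,2],[2,50,98,100]).round(3))
save(cap("side"),"s4.png")
E
```

```text
side [ 214  208   59   49 2517] [0.049 0.101 0.139 0.202]
top [335 201   4   3   9] [0.134 0.138 0.209 0.209]
```

View pics/s4.png

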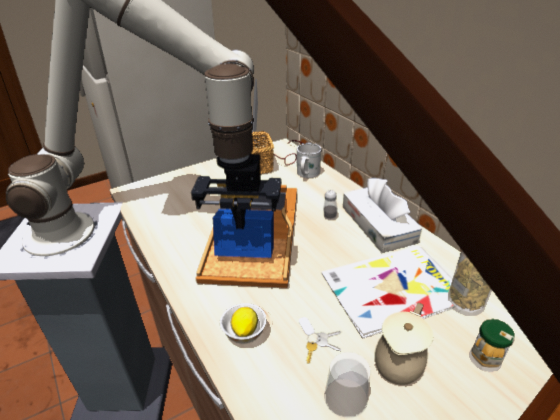

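The lemon sits in the bowl at (244,321). The cover is starting to tip: its bottom edge, at about row 258, has lifted. I carry on pushing.

In the tool's units: -0.052 m is -2.6, -0.047 m is -2.35.

Request:
drive_effector:
  deltas: "0 -0.35 0 -0.15 0 0 0\n0 -0.7 0 -0.25 0 0 0\n0 -1.05 0 -0.35 0 0 0\n0 -1.4 0 -0.4 0 0 0\n0 -1.75 0 -0.45 0 0 0\n0 -2.05 0 -0.45 0 0 0\n0 -2.35 0 -0.45 0 0 0\n0 -2.6 0 -0.45 0 0 0"

```text
time_s: 9.25
tcp_pos: [0.5498, -0.1144, 0.1358]
ee_rot: [[-0.121, -0.993, -0.0], [-0.993, 0.121, 0.0], [-0.0, 0.0, -1.0]]
wrist_force: [0.1, -0.4, 0.0]
gripper_width: 0.003
gripper_force: 0.0
```

```bash
python3 - <<'E'
from m import *
c=cap("side"); m,ce,st=blob(blue(hsv(c))); P=depth_pts(c,m); print(st,np.percentile(P[:,2],[2,50,98,100]).round(3))
E
```

```text
[ 215  200   60   46 2366] [0.048 0.103 0.138 0.173]
```

In the tool's units: -0.015 m is -0.75, -0.01 m is -0.5.

Request:
drive_effector:
  deltas: "0 -0.25 0 0 0 0 0\n0 -0.5 0 0 0 0 0\n0 -0.75 0 0 0 0 0\n0 -0.75 0 0 0 0 0\n0 -0.75 0 0 0 0 0\n0 -0.75 0 0 0 0 0"

```text
time_s: 9.9
tcp_pos: [0.5515, -0.1003, 0.1358]
ee_rot: [[-0.121, -0.993, -0.0], [-0.993, 0.121, -0.0], [0.0, 0.0, -1.0]]
wrist_force: [0.4, 0.5, -0.4]
gripper_width: 0.003
gripper_force: 0.0
```

```bash
python3 - <<'E'
from m import *
c=cap("side"); m,ce,st=blob(blue(hsv(c))); P=depth_pts(c,m); print(st,np.percentile(P[:,2],[2,50,98,100]).round(3)); 
E
```

```text
[ 219  200   58   43 2191] [0.031 0.091 0.096 0.163]
```

Request:
drive_effector:
  deltas: "0 2 0 0 0 0 0\n0 3.5 0 0 0 0 0\n0 3.5 0 0 0 0 0"

```text
time_s: 10.25
tcp_pos: [0.5425, -0.1722, 0.1356]
ee_rot: [[-0.125, -0.992, -0.0], [-0.992, 0.125, -0.0], [0.0, 0.0, -1.0]]
wrist_force: [-0.2, -0.3, -0.1]
gripper_width: 0.006
gripper_force: 0.0
```

```bash
python3 - <<'E'
from m import *
for n in ("side","top"):
    c=cap(n); m,ce,st=blob(blue(hsv(c))); P=depth_pts(c,m); k=(P[:,2]>.085)&(P[:,2]<.105); print(st,rect(P[k]),P[k][:,2].mean())
save(c,"t5.png")
E
```

```text
[ 219  204   58   40 1812] ([[0.4830999970436096, -0.10279999673366547], [0.6211000084877014, -0.11760000139474869], [0.6312999725341797, -0.023000000044703484], [0.49320000410079956, -0.008200000040233135]], [0.0951, 0.1388]) 0.09257372968443986
[283 214  21  57 541] ([[0.4885999858379364, -0.027699999511241913], [0.6290000081062317, -0.02969999983906746], [0.6294999718666077, -0.0003000000142492354], [0.48899999260902405, 0.0015999999595806003]], [0.0294, 0.1404]) 0.09335520937979717
```

View pics/t5.png

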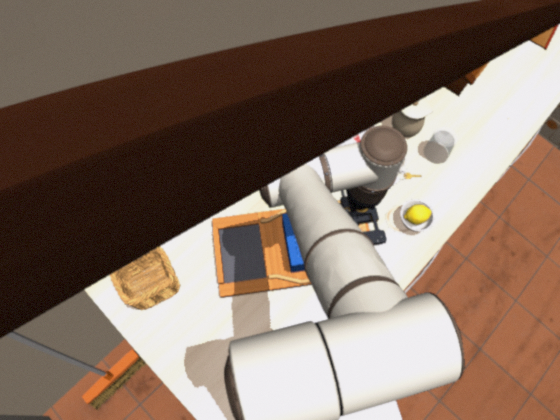

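The cover lies on its rim, with its visible front end at about (293,242) in the top view. Top height is 93 mm, as expected, and its rear is at board y ≈ -81 mm. The lemon is in the bowl at (418,214). Next I lower the fingers behind the cover and push low.

In the tool's units: -0.002 m is -0.1, 0.092 m is 4.6.

Request:
drive_effector:
  deltas: "0 0 -0.05 1.5 0 0 0\n0 0 -0.1 3 0 0 0\n0 0 -0.1 4.25 0 0 0\n0 0 -0.1 4.6 0 0 0\n0 -1 -0.1 4.6 0 0 0\n0 -2 -0.1 4.6 0 0 0\n0 -2.4 -0.1 4.6 0 0 0"

```text
time_s: 11.05
tcp_pos: [0.552, -0.1205, 0.0448]
ee_rot: [[-0.118, -0.993, 0.002], [-0.993, 0.118, -0.0], [-0.0, -0.002, -1.0]]
wrist_force: [-0.3, -0.4, 0.8]
gripper_width: 0.005
gripper_force: 0.0
```

Request:
drive_effector:
  deltas: "0 -0.4 0 0 0 0 0\n0 -0.8 0 0 0 0 0\n0 -1.2 0 0 0 0 0\n0 -1.6 0 0 0 0 0\n0 -2 0 0 0 0 0\n0 -2.4 0 0 0 0 0\n0 -2.8 0 0 0 0 0"

```text
time_s: 11.75
tcp_pos: [0.5614, -0.0676, 0.0454]
ee_rot: [[-0.119, -0.993, 0.008], [-0.993, 0.119, -0.002], [0.001, -0.008, -1.0]]
wrist_force: [6.2, -12.2, 0.7]
gripper_width: 0.005
gripper_force: 6.6
```

```bash
python3 - <<'E'
from m import *
for n in ("side","top"):
    c=cap(n); m,ce,st=blob(blue(hsv(c))); P=depth_pts(c,m); k=(P[:,2]>.085)&(P[:,2]<.105); print(st,rect(P[k]),P[k][:,2].mean())
E
```

```text
[253 211  30  18 446] ([[0.567799985408783, -0.07490000128746033], [0.5742999911308289, -0.08160000294446945], [0.6064000129699707, -0.050200000405311584], [0.5999000072479248, -0.04349999874830246]], [0.0449, 0.0094]) 0.08783727530604508
[284 222  12  11  72] ([[0.5716000199317932, -0.02850000001490116], [0.5839999914169312, -0.04500000178813934], [0.6101999878883362, -0.02539999969303608], [0.5978999733924866, -0.008899999782443047]], [0.0328, 0.0206]) 0.09759098845681907
```

```bash
python3 - <<'E'
from m import *
c=cap("side"); d=cap("top")
a=cv2.resize(c["pixels"][150:300,170:330],(400,375)); b=cv2.resize(d["pixels"][190:310,200:330],(400,375))
cv2.imwrite("pics/s6.png",cv2.cvtColor(np.hstack([a,b]),cv2.COLOR_RGB2BGR))
E
```

```text
(no output)
```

View pics/s6.png

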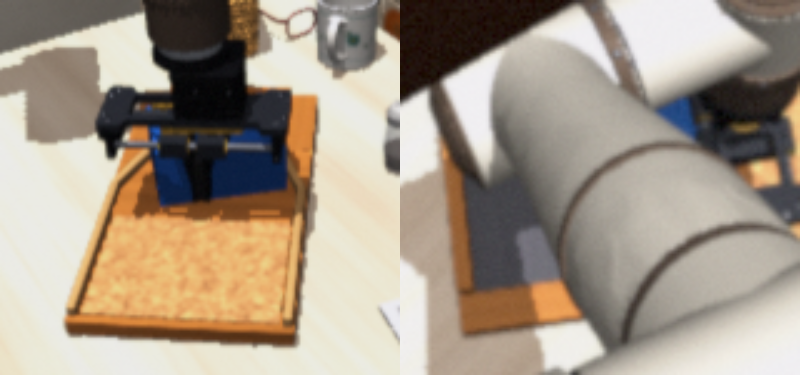

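```bash
cat > bd.py <<'E'
from m import *
c0=np.array([.563,-.0285]); by=np.array([.118,.993]); bx=np.array([.993,-.118])
def B(P): q=np.asarray(P)[...,:2]-c0; return np.stack([q@bx,q@by],-1).round(4)
E
python3 - <<'E'
from bd import *
c=cap("side"); f=lambda L:np.array(L)/2.5+[170,150]
print(B(onplane(c,f([[160,205],[290,190],[205,199]]),.025)))
H=hsv(c); m=blue(H); P=depth_pts(c,m); k=(P[:,2]<.085)&(P[:,2]>.03); L=np.polyfit(*B(P[k]).T,1); print("rear face line",L,B(P[k]).min(0),B(P[k]).max(0), k.sum(),np.degrees(np.arctan(L[0])))
print("tcp",B(r.sense()["tcp_pos"]))
E
```

```text
[[-0.0444 -0.0329]
 [ 0.0939  0.0019]
 [ 0.0029 -0.0195]]
rear face line [ 0.28805246 -0.02700181] [-0.0519 -0.0522] [0.0866 0.0014] 645 16.06917576503288
tcp [ 0.0022 -0.0386]
```

The cover turned about 15° counter-clockwise because its front-left corner caught the funnel, so its rear-right corner is at board (92, 2) mm. I'll back off and push the rear-right side inwards to straighten it.

In the tool's units: -0.065 m is -3.25, -0.03 m is -1.5.

Request:
drive_effector:
  deltas: "0 1 0 0 0 0 0\n0 1 0 -1.5 0 0 0\n0 1 0 -3.25 0 0 0\n0 1 0 -3.25 0 0 0"

```text
time_s: 12.4
tcp_pos: [0.5588, -0.0861, 0.1135]
ee_rot: [[-0.12, -0.993, 0.01], [-0.993, 0.12, 0.0], [-0.002, -0.01, -1.0]]
wrist_force: [1.0, 0.5, 0.6]
gripper_width: 0.003
gripper_force: 0.0
```

```bash
python3 g.py 0.6935 -0.0319 0.11 173.2
```

```text
t 12.4 shift [-0.0699 -0.1272  0.0049] rot [-0.57  0.09 -0.09]
```

In the tool's units: -0.127 m is -6.35, -0.12 m is -6, -0.5 degrees is -0.125.

Request:
drive_effector:
  deltas: "0 -1 -2 0 0 0 0\n0 -2.5 -4 0 -0.125 0 0\n0 -3.5 -6 0 -0.125 0 0\n0 -3.5 -6.35 0.5 -0.125 0 0\n0 -3.5 -6.35 2 -0.125 0 0\n0 -3.5 -6.35 3.4 -0.125 0 0\n0 -3.5 -6.35 3.4 -0.125 0 0"

```text
time_s: 13.1
tcp_pos: [0.6853, -0.0324, 0.0349]
ee_rot: [[-0.122, -0.992, -0.02], [-0.992, 0.122, 0.001], [0.002, 0.02, -1.0]]
wrist_force: [-0.8, 0.3, -0.8]
gripper_width: 0.009
gripper_force: 0.0
```

```bash
python3 - <<'E'
from bd import *
print("tcp",B(r.sense()["tcp_pos"]))
for n in("top","side"):
    c=cap(n); P=depth_pts(c,blue(hsv(c))); k=(P[:,2]>.088)&(P[:,2]<.1)
    print(n,k.sum(),P[k][:,2].mean(),rect(B(P[k])))
E
```

```text
tcp [0.1219 0.0106]
top 3 0.0932587581336124 ([[0.03959999978542328, -0.007400000002235174], [0.04050000011920929, -0.009600000455975533], [0.08609999716281891, 0.008799999952316284], [0.0851999968290329, 0.010999999940395355]], [0.0492, 0.0024])
side 864 0.09304007231318359 ([[-0.07039999961853027, 0.05640000104904175], [-0.044199999421834946, -0.04309999942779541], [0.09139999747276306, -0.007499999832361937], [0.06520000100135803, 0.09210000187158585]], [0.1402, 0.1029])
```

In the tool's units: -0.014 m is -0.7, -0.008 m is -0.4, 1.1 degrees is 0.275.

Request:
drive_effector:
  deltas: "0 0 0 -0.4 0.15 0 0\n0 0 0 -0.7 0.275 0 0\n0 0 0 -0.7 0.275 0 0"

```text
time_s: 13.5
tcp_pos: [0.6913, -0.0322, 0.0584]
ee_rot: [[-0.12, -0.993, 0.016], [-0.993, 0.12, -0.001], [-0.001, -0.016, -1.0]]
wrist_force: [0.2, 1.3, 0.2]
gripper_width: 0.004
gripper_force: 0.0
```

```bash
python3 g.py 0.6524 -0.0269 0.049 173.2
```

```text
t 13.5 shift [-0.0005  0.0394  0.0087] rot [-0.93  0.07 -0.12]
```

Request:
drive_effector:
  deltas: "0 0 0.3 0.15 -0.1 0 0\n0 0 0.6 0.3 -0.1 0 0\n0 0 0.9 0.3 -0.1 0 0\n0 0 1.2 0.3 -0.1 0 0\n0 0 1.5 0.3 -0.1 0 0\n0 0 1.75 0.3 -0.1 0 0\n0 0 1.95 0.3 -0.1 0 0\n0 0 1.95 0.3 -0.1 0 0"

```text
time_s: 14.3
tcp_pos: [0.6596, -0.0284, 0.0537]
ee_rot: [[-0.117, -0.993, 0.024], [-0.993, 0.117, -0.002], [-0.001, -0.024, -1.0]]
wrist_force: [12.3, -6.3, 4.9]
gripper_width: 0.007
gripper_force: 6.2
```

```bash
cat > cv.py <<'E'
from bd import *
s=r.sense(); print("t",s["time_s"],"tcp",B(s["tcp_pos"]),s["tcp_pos"][2].round(4))
c=cap("side"); P=depth_pts(c,blue(hsv(c))); k=(P[:,2]>.076)&(P[:,2]<.12); Q=B(P[k]).astype(np.float32)
b=cv2.minAreaRect(Q); print(k.sum(),"z",P[k][:,2].mean().round(4),"centre",np.round(b[0],4),np.round(b[1],3),b[2],cv2.boxPoints(b).round(3).tolist())
A=np.linalg.lstsq(np.c_[Q,np.ones(len(Q))],P[k][:,2],rcond=None)[0]; print("plane slope deg x,y",np.degrees(A[:2]).round(1),"z at well centre",(A@[0,.14,1]).round(4))
E
python3 cv.py
```

```text
t 14.3 tcp [0.096  0.0115] 0.0537
1123 z 0.0927 centre [0.0065 0.0207] [0.141 0.106] 13.66215991973877 [[-0.07400000095367432, 0.0560000017285347], [-0.04899999871850014, -0.04800000041723251], [0.08699999749660492, -0.014000000432133675], [0.06199999898672104, 0.08900000154972076]]
plane slope deg x,y [0.2 4.7] z at well centre 0.1042
```

In the tool's units: 0.02 m is 1, 0.015 m is 0.75.

Request:
drive_effector:
  deltas: "0 0 0.25 0 0 0 0\n0 0 0.5 0 0 0 0\n0 0 0.75 0 0 0 0\n0 0 1 0 0 0 0\n0 0 1 0 0 0 0"

```text
time_s: 14.85
tcp_pos: [0.656, -0.0268, 0.0632]
ee_rot: [[-0.11, -0.992, 0.06], [-0.994, 0.11, -0.002], [-0.004, -0.06, -0.998]]
wrist_force: [32.6, -15.6, 15.0]
gripper_width: 0.006
gripper_force: 16.5
```

```bash
python3 cv.py
```

```text
t 14.85 tcp [0.0922 0.0126] 0.0632
1197 z 0.0959 centre [0.0024 0.0219] [0.14  0.107] 12.947297096252441 [[-0.07800000160932541, 0.05900000035762787], [-0.05400000140070915, -0.04600000008940697], [0.0820000022649765, -0.014999999664723873], [0.057999998331069946, 0.09000000357627869]]
plane slope deg x,y [2.5 6.5] z at well centre 0.1118
```

It jammed: the push was too close to the centre and the front-left corner is against the rail. I'll back off and push the left end of the rear face forward instead, which turns it clockwise.

Request:
drive_effector:
  deltas: "0 0 -1.5 0 0 0 0\n0 0 -3 0 0 0 0\n0 0 -3 -2 0 0 0\n0 0 -3 -3 0 0 0\n0 0 -3 -3 0 0 0\n0 0 -3 -3 0 0 0"

```text
time_s: 15.5
tcp_pos: [0.69, -0.0322, 0.1085]
ee_rot: [[-0.121, -0.993, 0.003], [-0.993, 0.121, 0.0], [-0.001, -0.003, -1.0]]
wrist_force: [-0.6, 0.5, 0.2]
gripper_width: 0.006
gripper_force: 0.0
```

```bash
python3 g.py 0.5209 -0.1053 0.115 173.2
```

```text
t 15.5 shift [ 0.093   0.1589 -0.007 ] rot [-0.16  0.03 -0.16]
```

```bash
python3 cv.py
```

```text
t 15.5 tcp [0.1265 0.0113] 0.1085
1285 z 0.0913 centre [0.0078 0.0194] [0.138 0.104] 13.62117862701416 [[-0.07100000232458115, 0.05400000140070915], [-0.04699999839067459, -0.04800000041723251], [0.08699999749660492, -0.014999999664723873], [0.06199999898672104, 0.0860000029206276]]
plane slope deg x,y [-0.9  4. ] z at well centre 0.1007
```

In the tool's units: 0.08 m is 4, 0.159 m is 7.95.

Request:
drive_effector:
  deltas: "0 2 2 -0.75 0 0 0\n0 4 4 -0.75 0 0 0\n0 4.65 6 -0.5 0 0 0\n0 4.65 7.95 0 0 0 0\n0 4.65 7.95 1.5 0 0 0\n0 4.65 7.95 3.1 0 0 0\n0 4.65 7.95 3.1 0 0 0\n0 4.65 7.95 3.1 0 0 0"

```text
time_s: 16.35
tcp_pos: [0.5213, -0.1057, 0.0456]
ee_rot: [[-0.12, -0.993, 0.001], [-0.993, 0.12, -0.001], [0.001, -0.001, -1.0]]
wrist_force: [-0.1, -0.6, 0.5]
gripper_width: 0.002
gripper_force: 0.0
```

```bash
python3 cv.py
```

```text
t 16.35 tcp [-0.0323 -0.0815] 0.0456
390 z 0.0907 centre [ 0.0349 -0.0178] [0.202 0.094] 81.8458251953125 [[-0.026000000536441803, -0.11100000143051147], [0.06700000166893005, -0.125], [0.09600000083446503, 0.07599999755620956], [0.003000000026077032, 0.08900000154972076]]
plane slope deg x,y [1.4 2.1] z at well centre 0.0941
```

Units first: shifts go in units of 20 mm and turns go in units of 4 degrees. So -0.046 m is -2.3, -0.041 m is -2.05.

Request:
drive_effector:
  deltas: "0 -0.5 0 0 0 0 0\n0 -1 0 0 0 0 0\n0 -1.3 0 0 0 0 0\n0 -1.55 0 0 0 0 0\n0 -1.8 0 0 0 0 0\n0 -2.05 0 0 0 0 0\n0 -2.3 0 0 0 0 0\n0 -2.3 0 0 0 0 0"

```text
time_s: 17.2
tcp_pos: [0.5273, -0.0591, 0.0459]
ee_rot: [[-0.12, -0.993, 0.003], [-0.993, 0.12, -0.0], [-0.0, -0.003, -1.0]]
wrist_force: [-0.8, -0.4, -0.5]
gripper_width: 0.004
gripper_force: 0.0
```

```bash
python3 - <<'E'
from bd import *
c=cap("side"); P=depth_pts(c,blue(hsv(c))); k=(P[:,2]<.085)&(P[:,2]>.03); Q=B(P[k]); L=np.polyfit(*Q.T,1); print("rear face",L,Q.min(0),Q.max(0),np.degrees(np.arctan(L[0])))
E
```

```text
rear face [ 0.18061924 -0.01907432] [-0.0494 -0.0502] [ 0.0838 -0.003 ] 10.238336597492722
```

```bash
cat > rf.py <<'E'
from bd import *
s=r.sense(); c=cap("side"); P=depth_pts(c,blue(hsv(c))); Q=B(P); k=(P[:,2]<.085)&(P[:,2]>.03)&(Q[:,1]<.12); Q=Q[k]; L=np.polyfit(*Q.T,1); e=Q[:,1]-np.polyval(L,Q[:,0]); Q=Q[abs(e)<.008]; L=np.polyfit(*Q.T,1)
print("tcp",B(s["tcp_pos"]),"F",np.round(s["wrist_force"],1),"rear y(x=0)",L[1].round(4),"x",np.percentile(Q[:,0],[.5,99.5]).round(4),"yaw",np.degrees(np.arctan(L[0])).round(1),"ztop",np.percentile(P[:,2],97).round(3))
E
```

Request:
drive_effector:
  deltas: "0 -0.25 0 0 0 0 0\n0 -0.5 0 0 0 0 0\n0 -0.75 0 0 0 0 0\n0 -1 0 0 0 0 0\n0 -1 0 0 0 0 0"

```text
time_s: 17.75
tcp_pos: [0.5303, -0.0393, 0.046]
ee_rot: [[-0.12, -0.993, 0.004], [-0.993, 0.12, -0.0], [-0.0, -0.004, -1.0]]
wrist_force: [-0.1, -0.0, -0.3]
gripper_width: 0.005
gripper_force: 0.0
```

```bash
python3 rf.py
```

```text
tcp [-0.0312 -0.0146] F [-0.1 -0.  -0.3] rear y(x=0) -0.0037 x [-0.06    0.0759] yaw 0.6 ztop 0.131
```

Yaw is now 0.6°, so the cover is straight and entering the guide. I push at the centre.

In the tool's units: -0.036 m is -1.8, -0.018 m is -0.9.

Request:
drive_effector:
  deltas: "0 0.5 0 0 0 0 0\n0 0.5 -0.9 0 0 0 0\n0 0.5 -1.8 0 0 0 0\n0 0 -1.8 0 0 0 0\n0 -0.3 -1.8 0 0 0 0\n0 -0.6 -1.8 0 0 0 0\n0 -0.9 -1.8 0 0 0 0\n0 -0.9 -1.8 0 0 0 0"

```text
time_s: 18.6
tcp_pos: [0.5674, -0.0257, 0.0462]
ee_rot: [[-0.12, -0.993, 0.003], [-0.993, 0.12, -0.0], [-0.0, -0.003, -1.0]]
wrist_force: [-1.1, -0.2, -0.3]
gripper_width: 0.005
gripper_force: 0.0
```

```bash
python3 rf.py
```

```text
tcp [0.004  0.0033] F [-1.1 -0.2 -0.3] rear y(x=0) 0.0139 x [-0.0623  0.0744] yaw -0.1 ztop 0.127
```

In the tool's units: -0.042 m is -2.1, -0.036 m is -1.8.

Request:
drive_effector:
  deltas: "0 -0.3 0 0 0 0 0\n0 -0.6 0 0 0 0 0\n0 -0.9 0 0 0 0 0\n0 -1.2 0 0 0 0 0\n0 -1.5 0 0 0 0 0\n0 -1.8 0 0 0 0 0\n0 -2.1 0 0 0 0 0\n0 -2.1 0 0 0 0 0"

```text
time_s: 19.45
tcp_pos: [0.5731, 0.0161, 0.046]
ee_rot: [[-0.12, -0.993, 0.004], [-0.993, 0.12, -0.0], [-0.0, -0.004, -1.0]]
wrist_force: [-0.2, -0.2, -0.8]
gripper_width: 0.005
gripper_force: 0.0
```

```bash
python3 rf.py
```

```text
tcp [0.0047 0.0455] F [-0.2 -0.2 -0.8] rear y(x=0) 0.0581 x [-0.0611  0.0737] yaw 0.0 ztop 0.128
```

In the tool's units: -0.036 m is -1.8, -0.032 m is -1.6.

Request:
drive_effector:
  deltas: "0 -0.3 0 0 0 0 0\n0 -0.6 0 0 0 0 0\n0 -0.9 0 0 0 0 0\n0 -1.15 0 0 0 0 0\n0 -1.4 0 0 0 0 0\n0 -1.6 0 0 0 0 0\n0 -1.8 0 0 0 0 0\n0 -1.8 0 0 0 0 0"

```text
time_s: 20.3
tcp_pos: [0.5775, 0.0515, 0.0462]
ee_rot: [[-0.12, -0.993, 0.004], [-0.993, 0.12, -0.0], [-0.0, -0.004, -1.0]]
wrist_force: [0.2, -0.7, 0.7]
gripper_width: -0.001
gripper_force: 0.0
```

```bash
python3 rf.py; python3 cv.py
```

```text
tcp [0.005  0.0811] F [ 0.2 -0.7  0.7] rear y(x=0) 0.092 x [-0.0614  0.074 ] yaw 0.1 ztop 0.128
t 20.35 tcp [0.005 0.081] 0.0462
294 z 0.0827 centre [0.0046 0.1036] [0.121 0.141] 89.17168426513672 [[-0.06700000166893005, 0.04399999976158142], [0.07400000095367432, 0.041999999433755875], [0.07599999755620956, 0.16300000250339508], [-0.06499999761581421, 0.16500000655651093]]
plane slope deg x,y [ 0.2 -1.8] z at well centre 0.0817
```

Probably home. I'll retreat and check both views.

In the tool's units: 0.25 m is 12.5, 0.21 m is 10.5.

Request:
drive_effector:
  deltas: "0 0.75 0 0 0 0 0\n0 1.5 0 -1 0 0 0\n0 3 0 -3 0 0 0\n0 5.5 0 -5 0 0 0\n0 8 0 -6.5 0 0 0\n0 10.5 0 -7.5 0 0 0\n0 12.5 0 -7.5 0 0 0\n0 12.5 0 -7.5 0 0 0"

```text
time_s: 21.2
tcp_pos: [0.5456, -0.2018, 0.1978]
ee_rot: [[-0.126, -0.992, 0.006], [-0.992, 0.126, -0.001], [0.0, -0.006, -1.0]]
wrist_force: [0.1, 0.9, -0.9]
gripper_width: 0.002
gripper_force: 0.0
```

```bash
python3 - <<'E'
from bd import *
I=[]
for n in("top","side"):
    c=cap(n); P=depth_pts(c,blue(hsv(c))); k=(P[:,2]>.074)&(P[:,2]<.105); Q=B(P[k]).astype(np.float32); b=cv2.minAreaRect(Q)
    A=np.linalg.lstsq(np.c_[Q,np.ones(len(Q))],P[k][:,2],rcond=None)[0]
    print(n,k.sum(),P[k][:,2].mean().round(4),np.round(b[0],4),np.round(b[1],4),b[2],"slopes",np.degrees(A[:2]).round(1))
    I.append(cv2.resize(c["pixels"][180:330,200:450] if n=="top" else c["pixels"][140:350,190:340],(500,300) if n=="top" else (300,420)))
I[0]=cv2.copyMakeBorder(I[0],0,120,0,0,0)
cv2.imwrite("pics/f7.png",cv2.cvtColor(np.hstack(I),cv2.COLOR_RGB2BGR))
E
```

```text
top 2001 0.0839 [0.0026 0.143 ] [0.1394 0.0973] 0.056673314422369 slopes [ 0.3 -0.1]
side 335 0.0815 [0.0204 0.1358] [0.1086 0.0989] 1.2929140329360962 slopes [0. 3.]
```

View pics/f7.png

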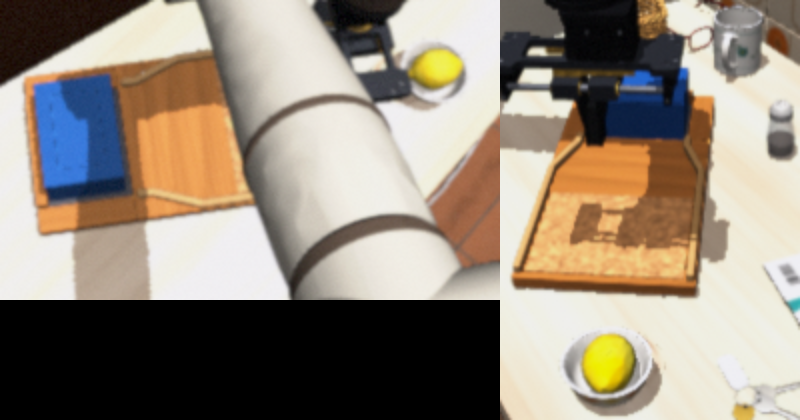

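The cover is at (82,135) in the picture, in the well. Its top is level at 84 mm, the expected 14 + 70, and its outline lies within the well. The lemon is in the bowl at (435,68), and the robot touches nothing.

```bash
python3 -c "
from station import r
print(r.finish_job())"
```

```text
the job is handed in; nothing more can be done
None
```

The job is handed in at about 21 s of the 67 s allowed: the lemon is in the bowl, and the cover sits flat in the well, open side down, its top level at 84 mm as expected; on the way it skewed about 15° in the rails and I nudged it straight, at one point tilting it slightly on the deck.

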